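# Reset the gauge stop on the leather press

### The arm

A 6-joint arm with a two-finger parallel gripper is mounted at the origin on the work surface. World frame = base frame: x ahead of the robot, y to its left, z up, the work surface at z = 0. Lengths are in m, angles in degrees, forces in N, time in s.
With the tool pointing down it reaches from about 0.375 to 0.9 m from the base axis. Payload 3.1 kg.
Tool frame: the origin (TCP) lies on the centre line of the jaws, within the pads' length; the fingertips stand 25 mm ahead of it and the grasp point (between the pads) lies 6 mm ahead of it; z points along the fingers, y is the line along which they close (so a half turn about z gives the same grasp; the last joint's range is limited). The gripper opens to 87 mm and grips with 3 to 60 N. Pads are 19 mm wide; open, the fingers measure 117 mm over their backs; the gripper's body (75 mm by 190 mm) begins 51 mm behind the grasp point.
Start: joints at [64.658, 30.224, 82.088, -0, 67.689, -10.227], TCP at [0.163, 0.603, 0.215] pointing down, gripper open.
Joint ranges: [-176.69, 176.69], [-43.24, 126.21], [12.49, 139.97], [-82, 262], [0, 151.66], [-163.58, 163.58]. Speed limits (degrees/s): [159.86, 159.86, 180, 180, 180, 180].

### API

Orientations are given as a 3x3 rotation matrix whose columns are the frame's x, y, z axes.
In Python, from rig import * gives the robot as it stands.
- The arm moves only by the tool step_arm, never from a script. Its argument "steps" is a list of rows, each a list of 7 numbers: the shift along the tool's x, y, z normalised to -1 to 1, where 1 is 0.3 m, then the turn, a rotation vector about the tool's x, y, z normalised to -1 to 1, where 1 is 45 degrees, then the gripper's target within -1 to 1 (shut at 1, half-way at 0, fully open at -1). A call has 1 to 8 rows; each row is the pose to reach, as a shift and turn from the pose commanded when the call began, along the tool's axes at that moment; what a row does not reach only later rows make up. A row lasts 1/12 s, in which the tool goes at most 41.7 mm and 7.16 degrees, less where a joint would pass 70% of its speed; a pose out of reach is approached as far as the arm can. A call with a number of a shift or a turn outside -1 to 1 is refused whole. A call with a gripper value outside its range is refused whole. The fingers move at their own pace and stop on an object; the grip force is fixed at half the most. Time passes only in rows, so rows that repeat a pose let the fingers close. It gives the time, the measured TCP pose, the force, the opening and the grip force at its end, in the units of the state.
- read_state(): the state, without advancing time (a new reading comes with each control period).
- capture(name): name is "side" or "top"; returns a dict with "image" (480x640x3 uint8, red, green, blue), "vertical_fov" (degrees; the focal length in pixels is half the picture's height over the tangent of half this angle, whatever the lens; pixels are square), "cx", "cy" (the principal point, pixels), "world_from_camera" (4x4, takes a point from camera to world coordinates). Camera axes: x right, y down, z forward; pixel columns grow to the right and rows downward; lengths in m; the calibration is good to about 2 mm. A picture is of the moment at which its call begins. There is no depth.
- hand_in(): hands the job in; it is judged then, once.
The state is a dict: "time_s": time; "joint_positions": joint angles; "qvel": joint speeds; "tau": joint torques, N m; "position": TCP position; "tcp_rot": TCP orientation; "force": force on the tool from outside, world axes, zero at the start; "moment": the same for the moment, N m; "opening": opening from 0.0 (shut) to 1.0 (fully open); "grasp_force": force on a finger pad.
Only numpy, scipy, OpenCV 4.12 (cv2) and the standard library are available. Lean on these libraries where they do the work, as an engineer would, in place of code of your own. Each camera call takes 0.05 s, during which the arm holds its last target. There are 200 camera calls.

### The job

Reset the end stop of the hand press for longer straps: pull up the spring plunger on the stop's sleeve, slide the sleeve out along the gauge tube to the middle one of its five holes (the third from either end), and let the plunger go so that its pin drops fully home in that hole. Feel the pin into the hole gently, without forcing it hard against the tube, and leave the other things on the table where they are.

Things in the scene. Friction and masses are not known exactly. Their poses are not given: they have to be found in the camera images.
- press: Dark green cast C-frame bench hand press, fixed: foot 235 x 100 mm, 310 mm high, lever to 440 mm. Origin on the table under the ram axis. z up; x points from the open throat back to the column; the gauge tube runs out level along its -y.
- socket (a point): Point on the press, on the tube's axis line at the tube's top face, where the axis passes the ram (46 mm to the press's +x of the ram axis, 85 mm above the table). Same axes as the press. From here the fixed 25 mm square aluminium gauge tube runs along -y, through a dark clamp block (40 to 84 mm out, up to 104 mm above the table) to its free end 305 to 325 mm out, held up by a leg with a round foot.
- scale (a point): Point on the same line, 202 mm out along the press's -y: the middle of where the THIRD HOLE can be. The tube's top face has five 9 mm holes 36 mm apart; the tube is clamped further in or out from day to day, so the first hole lies 120 to 140 mm from the ram axis and the third 192 to 212 mm, all with the same shift. The shift is not measured: it must be felt (or seen).
- sleeve (a joint): Sleeve's place along the tube, m: 0 = pin axis 120 mm from the ram axis, growing outwards (press's -y), -0.005 to 0.145; the third hole is somewhere from 0.072 to 0.092. Starts at -0.004 to 0.031, pin in a hole or resting on the tube. Steel, 60 mm long, 33 wide, top 88 mm above the table; flat stop plate to -x at the press-side end, top at 92 mm. Slides under about 4 N (7 N with the pin riding on the tube).
- plunger (a joint): How far the plunger is pulled up, m: 0 = pin fully home in a hole (8 mm deep); 0.008 = pin tip resting on the tube; 0.015 = upper stop. A spring pulls it down: about 9 N at 0, 12 N at 0.008, 15 N at 0.015. The 8 mm pin has a slightly bevelled tip and about 0.6 mm play each way in a hole.
- knob (a point): Centre of the plunger's black upright round knob (28 mm across, 22 mm high) on the pin's axis, on top of the sleeve; moves with the plunger: 126 mm above the table with the pin home, 134 mm with the pin resting on the tube. Below it a steel barrel 20 mm across, top 112 mm above the table. Same axes as the press.
- setter_mid (a point): Bystander: slim steel rivet setter, 18 mm across, 60 mm high, standing in front of the tube; this point is its centre.
- die_mid (a point): Bystander: small dark steel die, 32 mm across, 28 mm high, in front of the tube; its centre.
- cup_mid (a point): Bystander: wooden cup of rivets, 60 mm across, 42 mm high, behind the tube; its centre.
- hammer_mid (a point): Bystander: claw hammer lying on the table, about 250 mm long; a point in the middle of its handle.
- tack_mid (a point): Bystander: purple plastic tray of tacks, 115 x 85 x 45 mm; its centre.
- case_mid (a point): Bystander: pale translucent flat case, 100 x 75 x 22 mm; its centre.
- pliers_mid (a point): Bystander: pliers lying on the table, about 165 mm long; their middle.

How it is judged (in metres and radians):
On the way, in this order (a step that is already met when the one before it is completed fails the run):
1. the plunger is pulled up, its pin clear of the tube (value of joint plunger above 0.0095 m), for 0.1 s.
2. the sleeve is at the third hole with the pin fully home (value of joint plunger below 0.0015 m and value of joint sleeve between 0.069 and 0.095 m), for 0.2 s.
At the end, for the whole second after the job is handed in: The sleeve stands at the middle (third) hole (joint 0.069 to 0.095), the plunger's pin is fully home in that hole (within 1.5 mm), and everything is at rest (all of step 2 and linear speed of sleeve below 0.01 m/s); the robot touches nothing.
It fails at once if while the pin is felt into the third hole it is forced against the tube with more than 30 N (contact force between plunger and tube above 30 N and value of joint sleeve above 0.062 m).
It fails at once if another thing on the table is pushed more than 20 mm from its place (distance of any of setter_mid, die_mid, cup_mid, hammer_mid, tack_mid, case_mid, pliers_mid from where it was at the start of the episode above 0.02 m).
It also fails if it takes over 40 s, if anything falls off the work surface, if the arm or the gripper's body presses on something with over 40 N, if the wrist force passes 120 N, or if a joint passes its speed limit or range.

## Working session

There is one attempt and no reset: what is moved stays moved. The work goes in short steps, Python scripts to look and compute and a tool call to move; the robot and the scene stay as the last step left them, time stands still between calls to the robot, and variables do not carry over. Pictures are saved under pics/ and viewed, at most 10 in all, crops included, and the job is handed in when it is done.

Besides the shell and the picture viewer there is one more tool, called as name(argument=value, ...) on one line, values as JSON. step_arm: Moves the arm, as the interface text tells. Scaled input: -1 to 1 covers 0.3 m each way for a shift and 45 degrees each way for a turn. Its arguments: {"type":"object","properties":{"steps":{"type":"array"}},"required":["steps"]}

```bash
mkdir -p pics
cat > h.py <<'E'
from rig import *
import numpy as np, cv2
def ray(c,u,v):
    f=240/np.tan(np.radians(c["vertical_fov"]/2)); M=np.array(c["world_from_camera"])
    return M[:3,3], M[:3,:3]@np.array([(u-c["cx"])/f,(v-c["cy"])/f,1])
def atz(c,u,v,z):
    o,d=ray(c,u,v); return o+d*(z-o[2])/d[2]
def proj(c,p):
    f=240/np.tan(np.radians(c["vertical_fov"]/2)); M=np.linalg.inv(np.array(c["world_from_camera"]))
    q=M[:3,:3]@np.array(p)+M[:3,3]; return f*q[0]/q[2]+c["cx"],f*q[1]/q[2]+c["cy"]
E
python3 - <<'E'
from h import *
for n in("side","top"):
    c=capture(n); cv2.imwrite(f"pics/{n}0.png",c["image"][:,:,::-1]); print(n,c["vertical_fov"],c["cx"],c["cy"],np.round(c["world_from_camera"],3).tolist())
s=read_state(); print({k:np.round(v,3).tolist() for k,v in s.items()})
E
```

```text
side 49.09788887829838 327.7816530147285 237.0680185368911 [[0.784, -0.495, 0.375, 0.094], [-0.621, -0.618, 0.482, -0.517], [-0.007, -0.61, -0.792, 1.035], [0.0, 0.0, 0.0, 1.0]]
top 45.92854019377762 318.12722412178744 234.0486844199493 [[0.022, -0.988, 0.152, 0.308], [-1.0, -0.022, 0.004, 0.078], [-0.0, -0.152, -0.988, 1.582], [0.0, 0.0, 0.0, 1.0]]
{'time_s': 0.1, 'joint_positions': [64.66, 30.275, 82.147, -0.003, 67.689, -10.227], 'qvel': [-0.029, -0.014, -0.142, 0.011, 0.035, 0.057], 'tau': [0.0, -44.099, -17.715, 0.063, 0.053, -0.0], 'position': [0.163, 0.603, 0.214], 'tcp_rot': [[-0.965, 0.261, -0.001], [0.261, 0.965, -0.002], [0.0, -0.002, -1.0]], 'force': [0.177, -0.153, -0.35], 'moment': [0.012, 0.009, 0.021], 'grasp_force': 0.0, 'opening': 1.002}
```

View pics/side0.png

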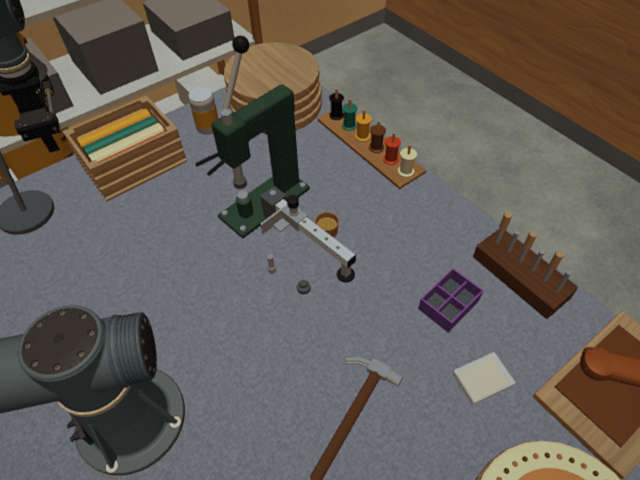

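View pics/top0.png

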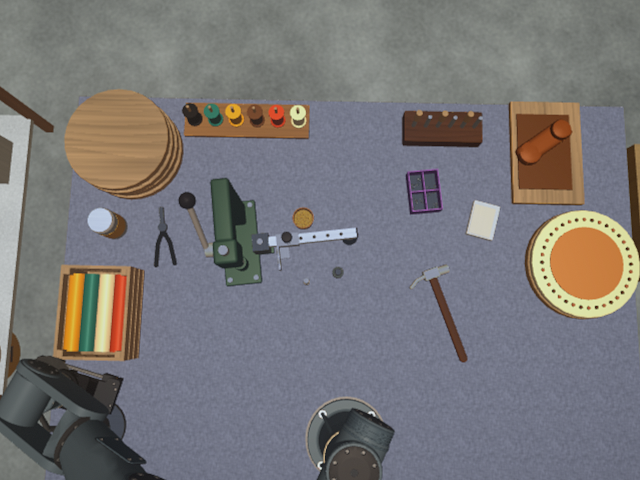

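The side view shows the press at about (265,170), the knob near (293,202) and the tube end near (350,258). In the top view the knob is at (286,237) and the tube runs from (270,240) to (356,233). I'll enlarge both.

Run:
```python
from h import *
a=cv2.imread("pics/side0.png")[170:290,230:370]; b=cv2.imread("pics/top0.png")[205:295,240:370]
a=cv2.resize(a,None,fx=5,fy=5,interpolation=cv2.INTER_CUBIC); b=cv2.resize(b,None,fx=6,fy=6,interpolation=cv2.INTER_CUBIC)
cv2.imwrite("pics/a.png",a);cv2.imwrite("pics/b.png",b)
```

```text
(no output)
```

View pics/a.png

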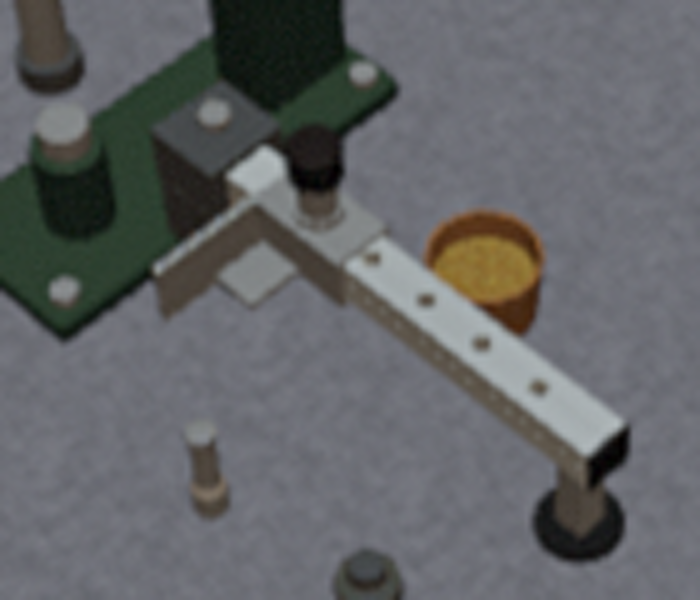

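View pics/b.png

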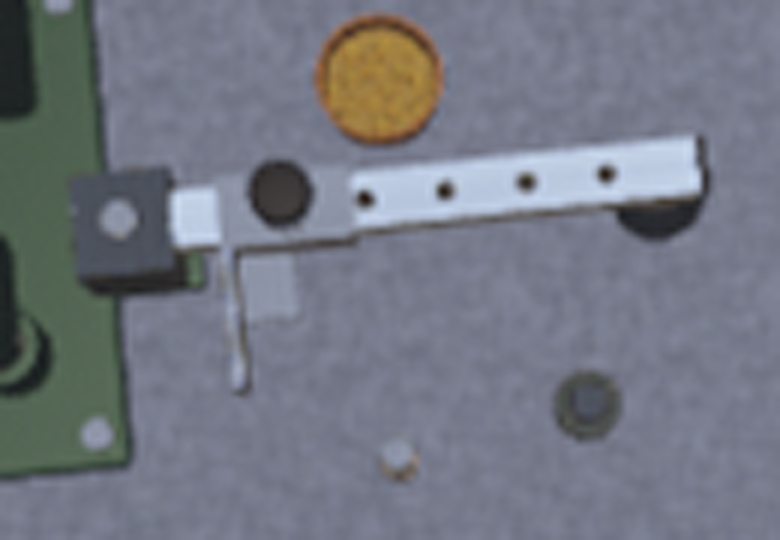

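The crops show four free holes, numbers 2 to 5. In the top crop they are at (366,198), (446,190), (527,182) and (606,174), with the knob at (281,193). In the side crop they are at (373,258), (427,300), (482,344) and (540,388). The third hole is the second visible one.

Run:
```python
from h import *
T=capture("top");S=capture("side")
t=lambda x,y:((x+.5)/6-.5+240,(y+.5)/6-.5+205)
s=lambda x,y:((x+.5)/5-.5+230,(y+.5)/5-.5+170)
HT=[atz(T,*t(*p),.085) for p in[(366,198),(446,190),(527,182),(606,174)]]
HS=[atz(S,*s(*p),.085) for p in[(373,258),(427,300),(482,344),(540,388)]]
H=(np.array(HT)+HS)/2
print(np.round(HT,4),np.round(HS,4))
d=H[3]-H[0]; print("dir",d/np.linalg.norm(d),np.linalg.norm(d)/3, np.degrees(np.arctan2(d[1],d[0])))
for z in(.137,.145): print("knob top z",z,atz(T,*t(281,192),z),atz(S,*s(314,143),z))
def tri(a,b):
    (o,d),(p,e)=a,b; k=np.linalg.lstsq(np.stack([d,-e],1),p-o,rcond=None)[0]; return (o+k[0]*d+p+k[1]*e)/2
print("tri",tri(ray(T,*t(281,192)),ray(S,*s(314,143))))
u=d/np.linalg.norm(d); h1=H.mean(0)-u*.036*2.5
for z in(.137,.145): print("knob along from h1", (atz(T,*t(281,192),z)-h1)@u,(atz(S,*s(314,143),z)-h1)@u)
print("clamp",atz(T,*t(118,218),.104), "cup",atz(T,*t(380,80),.042))
print(h1,H.mean(0)-u*.018)
```

```text
[[0.5275 0.1304 0.085 ]
 [0.5319 0.0949 0.085 ]
 [0.5363 0.0589 0.085 ]
 [0.5407 0.0238 0.085 ]] [[0.5296 0.1323 0.085 ]
 [0.534  0.0966 0.085 ]
 [0.538  0.0607 0.085 ]
 [0.5429 0.0248 0.085 ]]
dir [ 0.12272311 -0.99244095  0.        ] 0.03596864911894467 -82.9507126807697
knob top z 0.137 [0.52169933 0.16523049 0.137     ] [0.52546756 0.16819596 0.137     ]
knob top z 0.145 [0.52051445 0.16474859 0.145     ] [0.52162473 0.16209405 0.145     ]
tri [0.52187581 0.16446178 0.14237391]
knob along from h1 0.0015896509206478912 -0.0008909482798587944
knob along from h1 0.0019224984596971381 0.004693232742073085
clamp [0.51347141 0.23843978 0.104     ] cup [0.58889691 0.12696844 0.042     ]
[0.52407603 0.16712615 0.085     ] [0.5329121 0.0956704 0.085    ]
```

step_arm(steps=[[-0.33,-0.75,0,0,0,1,-1],[-0.33,-0.75,0,0,0,1,-1],[-0.33,-0.75,0,0,0,1,-1],[-0.33,-0.75,0,0,0,1,-1],[-0.33,-0.75,0,0,0,1,-1],[-0.33,-0.75,0,0,0,1,-1],[-0.33,-0.75,0,0,0,1,-1],[-0.33,-0.75,0,0,0,1,-1]])

```text
time_s: 0.87
position: [0.1997, 0.3585, 0.2147]
tcp_rot: [[-0.495, 0.869, -0.0], [0.869, 0.495, -0.0], [-0.0, -0.001, -1.0]]
force: [0.2, 1.1, 0.8]
opening: 0.997
grasp_force: 0.0
```

step_arm(steps=[[-0.48,0.11,0,0,0,0.507,-1],[-0.48,0.11,0,0,0,0.507,-1],[-0.48,0.11,0,0,0,0.507,-1],[-0.48,0.11,0,0,0,0.507,-1],[-1,0.18,0,0,0,0.507,-1],[-1,0.18,0,0,0,0.507,-1],[-1,0.18,0,0,0,0.507,-1],[-1,0.18,0,0,0,0.507,-1]])

```text
time_s: 1.53
position: [0.3994, 0.1255, 0.2149]
tcp_rot: [[-0.124, 0.992, 0.003], [0.992, 0.124, -0.0], [-0.0, 0.003, -1.0]]
force: [0.7, 1.0, -0.6]
opening: 0.998
grasp_force: 0.0
```

step_arm(steps=[[0.083,0.425,0,0,0,0,-1],[0.083,0.425,0,0,0,0,-1],[0.083,0.425,0,0,0,0,-1],[0.083,0.425,0,0,0,0,-1],[0.083,0.425,0,0,0,0,-1]])

```text
time_s: 1.95
position: [0.523, 0.1688, 0.2141]
tcp_rot: [[-0.125, 0.992, 0.002], [0.992, 0.125, 0.0], [0.0, 0.002, -1.0]]
force: [-0.6, 0.6, 0.2]
opening: 0.999
grasp_force: 0.0
```

Run:
```python
from h import *
print(read_state()["position"])
a=capture("side")["image"][130:270,200:380,::-1]; b=capture("top")["image"][190:290,235:365,::-1]
a=cv2.resize(a,(540,420),interpolation=cv2.INTER_CUBIC);cv2.imwrite("pics/c.png",a)
```

```text
[0.52304609 0.16875152 0.21409458]
```

View pics/c.png

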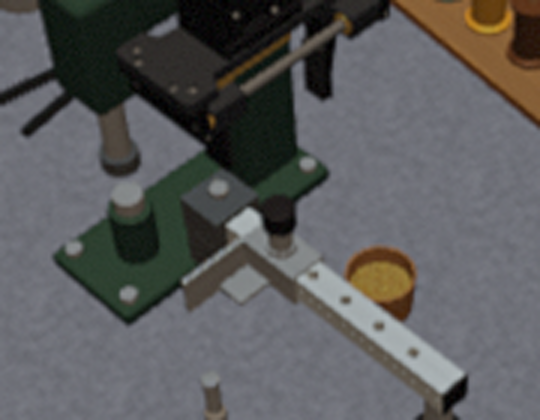

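The gripper hangs above the knob (279,215 in the crop) and clear of the press, so I'll descend and grip.

step_arm(steps=[[-0.008,0,0.15,0,0,0,-1],[-0.008,0,0.2,0,0,0,-1],[-0.008,0,0.26,0,0,0,-1],[-0.008,0,0.26,0,0,0,-1],[-0.008,0,0.26,0,0,0,-1]])

```text
time_s: 2.47
position: [0.5177, 0.1652, 0.1362]
tcp_rot: [[-0.124, 0.992, -0.003], [0.992, 0.124, -0.0], [0.0, -0.003, -1.0]]
force: [-0.1, -0.5, 0.7]
opening: 0.999
grasp_force: 0.0
```

step_arm(steps=[[0,0,0,0,0,0,0.4],[0,0,0,0,0,0,0.4],[0,0,0,0,0,0,0.4],[0,0,0,0,0,0,1],[0,0,0,0,0,0,1],[0,0,0,0,0,0,1],[0,0,0,0,0,0,1],[0,0,0,0,0,0,1]])

```text
time_s: 3.13
position: [0.5199, 0.1651, 0.1366]
tcp_rot: [[-0.123, 0.992, 0.0], [0.992, 0.123, 0.0], [0.0, 0.0, -1.0]]
force: [-0.6, -0.9, -0.6]
opening: 0.48
grasp_force: 0.0
```

step_arm(steps=[[0,0,0,0,0,0,1],[0,0,0,0,0,0,1],[0,0,0,0,0,0,1],[0,0,0,0,0,0,1],[0,0,0,0,0,0,1],[0,0,0,0,0,0,1],[0,0,0,0,0,0,1],[0,0,0,0,0,0,1]])

```text
time_s: 3.8
position: [0.5199, 0.1652, 0.1366]
tcp_rot: [[-0.123, 0.992, 0.0], [0.992, 0.123, -0.0], [-0.0, 0.0, -1.0]]
force: [0.2, -1.8, 0.3]
opening: 0.009
grasp_force: 0.0
```

The fingers closed on nothing, so I'll look.

Run:
```python
from h import *
S=capture("side");T=capture("top");p=read_state()["position"]
print(p,proj(S,p),proj(T,p))
a=cv2.resize(S["image"][130:270,220:360,::-1],(400,400),interpolation=cv2.INTER_CUBIC)
b=cv2.resize(T["image"][180:280,235:335,::-1],(400,400),interpolation=cv2.INTER_CUBIC)
cv2.imwrite("pics/d.png",np.hstack([a,b]))
```

```text
[0.51990439 0.16518187 0.13657438] (np.float64(291.2168884566704), np.float64(200.23272300297305)) (np.float64(286.4234274299414), np.float64(237.29614016940178))
```

View pics/d.png

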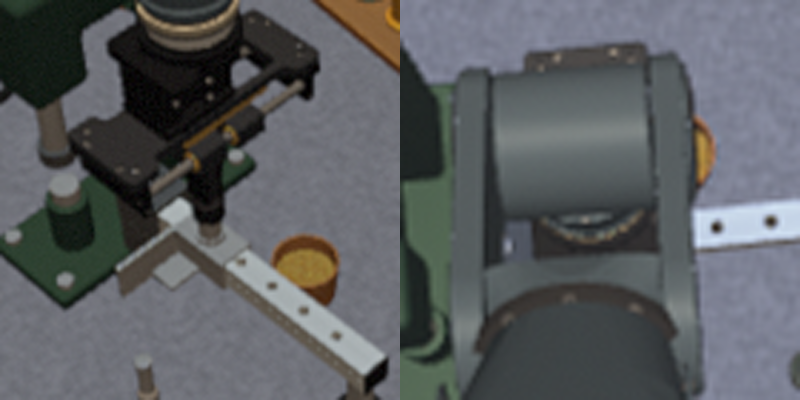

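Run:
```python
from h import *
S=capture("side");p=np.array(read_state()["position"])
a=S["image"][160:230,260:340,::-1]
a=cv2.convertScaleAbs(cv2.resize(a,None,fx=8,fy=8,interpolation=cv2.INTER_CUBIC),alpha=2.2,beta=25)
for dz,col in((0,(0,0,255)),(-.006,(0,255,0)),(-.025,(255,0,0))):
    u,v=proj(S,p+[0,0,dz]); cv2.circle(a,(int((u-260+.5)*8),int((v-160+.5)*8)),4,col,-1)
cv2.imwrite("pics/e.png",a)
```

```text
(no output)
```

View pics/e.png

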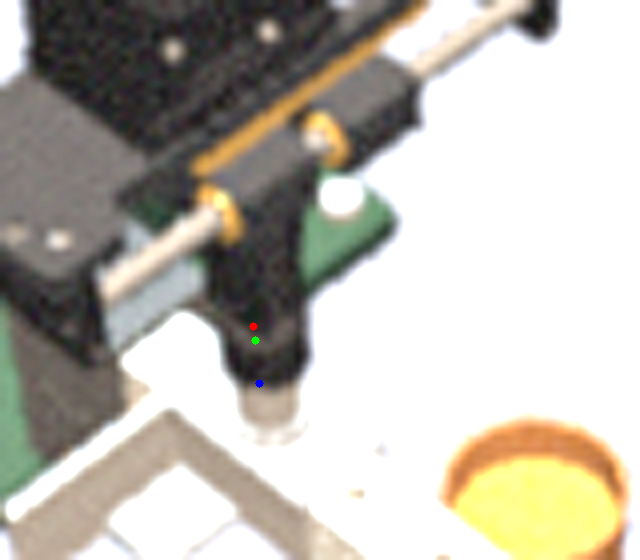

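Run:
```python
from h import *
S=capture("side");y=np.array([.992,.124,0])
p=np.array([.523,.1688,.2141])
for s in(-1,1):
  for o in(.0435,.0585):
    for dz in(-.006,-.025):
      u,v=proj(S,p+s*o*y+[0,0,dz]); print("c crop",s,o,dz,round((u-200)*3),round((v-130)*3))
s=read_state(); p=np.array(s["position"]); print(p,s["opening"],s["grasp_force"],s["joint_positions"])
for sg in(-1,1):
  for w in(.0005,.0145,.0295):
    for dz in(-.025,.01):
      u,v=proj(S,p+sg*w*y+[0,0,dz]); print("e crop",sg,w,dz,round((u-260)*8),round((v-160)*8))
```

```text
c crop -1 0.0435 -0.006 224 172
c crop -1 0.0435 -0.025 226 190
c crop -1 0.0585 -0.006 208 183
c crop -1 0.0585 -0.025 210 201
c crop 1 0.0435 -0.006 311 110
c crop 1 0.0435 -0.025 312 128
c crop 1 0.0585 -0.006 326 99
c crop 1 0.0585 -0.025 327 118
[0.51990602 0.16517546 0.1365518 ] 0.0033457887319481485 0.0 [ 5.88458721e+00  3.03076347e+01  9.78745984e+01  3.99306138e-04
  5.18162300e+01 -1.18660894e+00]
e crop -1 0.0005 -0.025 254 380
e crop -1 0.0005 0.01 246 299
e crop -1 0.0145 -0.025 218 407
e crop -1 0.0145 0.01 210 326
e crop -1 0.0295 -0.025 180 435
e crop -1 0.0295 0.01 171 355
e crop 1 0.0005 -0.025 256 378
e crop 1 0.0005 0.01 249 297
e crop 1 0.0145 -0.025 291 352
e crop 1 0.0145 0.01 285 271
e crop 1 0.0295 -0.025 329 325
e crop 1 0.0295 0.01 323 243
```

The side image puts the fingertips about level with the knob's top, some 20–25 mm higher than expected. They appear to have closed above the knob. I'll open, go 18 mm lower (clear of the sleeve either way) and close again.

step_arm(steps=[[0,0,0,0,0,0,-0.3],[0,0,0,0,0,0,-0.3],[0,0,0,0,0,0,-0.3],[0,0,0,0,0,0,-0.3],[0,0,0,0,0,0,-0.3],[0,0,0,0,0,0,-0.3],[0,0,0,0,0,0,-0.3],[0,0,0,0,0,0,-0.3]])

```text
time_s: 4.67
position: [0.5199, 0.1651, 0.1365]
tcp_rot: [[-0.123, 0.992, 0.0], [0.992, 0.123, -0.0], [-0.0, -0.0, -1.0]]
force: [-0.2, -0.9, 0.7]
opening: 0.523
grasp_force: 0.0
```

step_arm(steps=[[0,0,0.02,0,0,0,-0.3],[0,0,0.04,0,0,0,-0.3],[0,0,0.06,0,0,0,-0.3],[0,0,0.06,0,0,0,-0.3],[0,0,0.06,0,0,0,0.2],[0,0,0.06,0,0,0,0.2],[0,0,0.06,0,0,0,0.2]])

```text
time_s: 5.25
position: [0.5201, 0.1652, 0.1186]
tcp_rot: [[-0.123, 0.992, 0.0], [0.992, 0.123, 0.0], [-0.0, 0.0, -1.0]]
force: [-0.2, 0.3, -0.2]
opening: 0.502
grasp_force: 0.0
```

step_arm(steps=[[0,0,0,0,0,0,1],[0,0,0,0,0,0,1],[0,0,0,0,0,0,1],[0,0,0,0,0,0,1],[0,0,0,0,0,0,1],[0,0,0,0,0,0,1]])

```text
time_s: 5.75
position: [0.5235, 0.1655, 0.1191]
tcp_rot: [[-0.123, 0.992, 0.008], [0.992, 0.123, 0.001], [0.0, 0.008, -1.0]]
force: [5.2, 2.1, -4.1]
opening: 0.309
grasp_force: 30.0
```

The knob is gripped (opening 0.309, about 27 mm). Next I'll lift the plunger gently.

step_arm(steps=[[0,0.006,-0.01,0,0,0,1],[0,0.011,-0.02,0,0,0,1],[0,0.011,-0.03,0,0,0,1],[0,0.011,-0.037,0,0,0,1],[0,0.011,-0.037,0,0,0,1],[0,0.011,-0.037,0,0,0,1]])

```text
time_s: 6.25
position: [0.5235, 0.1655, 0.1293]
tcp_rot: [[-0.123, 0.992, 0.001], [0.992, 0.123, 0.0], [-0.0, 0.001, -1.0]]
force: [5.3, 0.9, -15.1]
opening: 0.303
grasp_force: 30.0
```

step_arm(steps=[[0,0,-0.004,0,0,0,1],[0,0,-0.007,0,0,0,1],[0,0,-0.007,0,0,0,1],[0,0,-0.007,0,0,0,1]])

```text
time_s: 6.58
position: [0.5234, 0.1656, 0.1313]
tcp_rot: [[-0.123, 0.992, 0.001], [0.992, 0.123, 0.0], [-0.0, 0.001, -1.0]]
force: [6.0, 0.2, -14.4]
opening: 0.305
grasp_force: 30.0
```

Run:
```python
from h import *
s=read_state();print(s["position"],s["force"],s["opening"])
S=capture("side");a=S["image"][160:230,260:340,::-1]
a=cv2.convertScaleAbs(cv2.resize(a,None,fx=8,fy=8,interpolation=cv2.INTER_CUBIC),alpha=2.2,beta=25)
cv2.imwrite("pics/f.png",a)
```

```text
[0.52344505 0.16555047 0.13126307] [  6.03537393   0.1762773  -14.42414512] 0.3050461624928752
```

View pics/f.png

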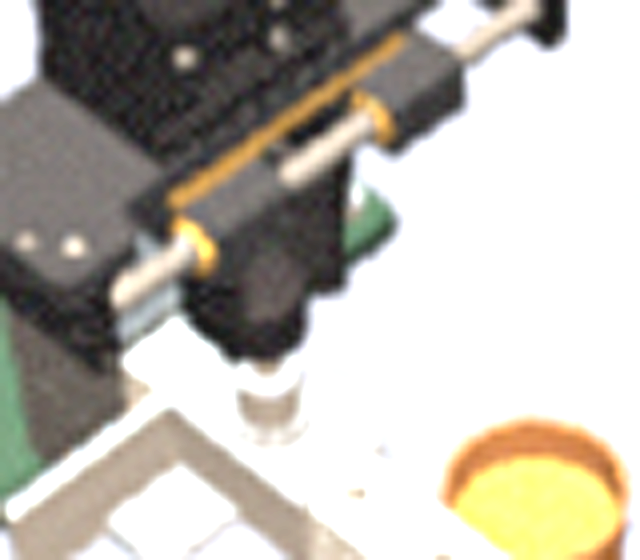

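The knob is about 12 mm up: its lower edge rose from v≈384 to 355 in the crop, and the barrel top shows below it. It started home in hole 1, so I'll slide 72 mm.

step_arm(steps=[[-0.02,0,0,0,0,0,1],[-0.05,0,0,0,0,0,1],[-0.09,0,0,0,0,0,1],[-0.13,0,0,0,0,0,1],[-0.17,0,0,0,0,0,1],[-0.2,0,0,0,0,0,1],[-0.225,0,0,0,0,0,1],[-0.235,0,0,0,0,0,1]])

```text
time_s: 7.3
position: [0.5322, 0.0961, 0.1313]
tcp_rot: [[-0.121, 0.993, 0.001], [0.993, 0.121, 0.002], [0.002, 0.001, -1.0]]
force: [6.2, 4.9, -14.8]
opening: 0.306
grasp_force: 30.0
```

step_arm(steps=[[0,0,0,0,0,0,1],[0,0,0,0,0,0,1],[0,0,0,0,0,0,1],[0,0,0,0,0,0,1]])

```text
time_s: 7.63
position: [0.5323, 0.0958, 0.1313]
tcp_rot: [[-0.123, 0.992, 0.001], [0.992, 0.123, 0.001], [0.0, 0.001, -1.0]]
force: [5.8, 1.0, -14.9]
opening: 0.303
grasp_force: 30.0
```

step_arm(steps=[[-0.006,0,0,0,0,0,1],[-0.006,0,0,0,0,0,1],[-0.006,0,0,0,0,0,1],[-0.006,0,0.004,0,0,0,1],[-0.006,0,0.008,0,0,0,1],[-0.006,0,0.011,0,0,0,1],[-0.006,0,0.011,0,0,0,1]])

```text
time_s: 8.22
position: [0.5324, 0.0947, 0.1281]
tcp_rot: [[-0.122, 0.992, 0.001], [0.992, 0.122, 0.002], [0.002, 0.001, -1.0]]
force: [5.1, 2.9, -13.3]
opening: 0.314
grasp_force: 30.0
```

step_arm(steps=[[0,0,0.003,0,0,0,1],[0,0,0.006,0,0,0,1],[0,0,0.006,0,0,0,1],[0,0,0.006,0,0,0,1]])

```text
time_s: 8.55
position: [0.5324, 0.0948, 0.1265]
tcp_rot: [[-0.122, 0.992, 0.001], [0.992, 0.122, 0.002], [0.002, 0.001, -1.0]]
force: [5.3, 2.9, -12.3]
opening: 0.307
grasp_force: 30.0
```

step_arm(steps=[[-0.004,0,0,0,0,0,1],[-0.004,0,0,0,0,0,1],[-0.004,0,0,0,0,0,1]])

```text
time_s: 8.8
position: [0.5325, 0.0938, 0.1265]
tcp_rot: [[-0.122, 0.993, 0.001], [0.992, 0.122, 0.002], [0.002, 0.001, -1.0]]
force: [6.0, 4.3, -13.4]
opening: 0.312
grasp_force: 30.0
```

step_arm(steps=[[0,0,0.002,0,0,0,1],[0,0,0.004,0,0,0,1],[0,0,0.004,0,0,0,1],[0,0,0.004,0,0,0,1]])

```text
time_s: 9.13
position: [0.5325, 0.0938, 0.1254]
tcp_rot: [[-0.122, 0.992, 0.001], [0.992, 0.122, 0.002], [0.002, 0.001, -1.0]]
force: [4.7, 3.4, -11.4]
opening: 0.311
grasp_force: 30.0
```

The arm still carries 11.4 N below tube level, so the pin is entering the hole. I'll keep lowering.

step_arm(steps=[[0,0,0.003,0,0,0,1],[0,0,0.006,0,0,0,1],[0,0,0.009,0,0,0,1],[0,0,0.009,0,0,0,1],[0,0,0.009,0,0,0,1]])

```text
time_s: 9.55
position: [0.5325, 0.0938, 0.1228]
tcp_rot: [[-0.122, 0.992, 0.001], [0.992, 0.122, 0.002], [0.002, 0.001, -1.0]]
force: [4.8, 3.6, -10.8]
opening: 0.313
grasp_force: 30.0
```

step_arm(steps=[[0,0,0.003,0,0,0,1],[0,0,0.006,0,0,0,1],[0,0,0.009,0,0,0,1],[0,0,0.011,0,0,0,1],[0,0,0.011,0,0,0,1]])

```text
time_s: 9.97
position: [0.5325, 0.0938, 0.1197]
tcp_rot: [[-0.122, 0.992, 0.001], [0.992, 0.122, 0.002], [0.002, 0.001, -1.0]]
force: [4.7, 3.9, -9.3]
opening: 0.307
grasp_force: 30.0
```

step_arm(steps=[[0,0,0,0,0,0,-0.3],[0,0,0,0,0,0,-0.3],[0,0,0,0,0,0,-0.3],[0,0,0,0,0,0,-0.3],[0,0,0,0,0,0,-0.3],[0,0,0,0,0,0,-0.3]])

```text
time_s: 10.47
position: [0.532, 0.0925, 0.1198]
tcp_rot: [[-0.123, 0.992, -0.0], [0.992, 0.123, -0.0], [-0.0, -0.0, -1.0]]
force: [-0.4, 0.0, 0.2]
opening: 0.621
grasp_force: 0.0
```

step_arm(steps=[[0,0,-0.05,0,0,0,-0.3],[0,0,-0.15,0,0,0,-0.3],[0,0,-0.25,0,0,0,-0.3],[0,0,-0.35,0,0,0,-0.3],[0,0,-0.5,0,0,0,-0.3],[0,0,-0.5,0,0,0,-0.3],[0,0,-0.5,0,0,0,-0.3],[0,0,-0.5,0,0,0,-0.3]])

```text
time_s: 11.13
position: [0.5317, 0.0926, 0.2694]
tcp_rot: [[-0.123, 0.992, -0.0], [0.992, 0.123, -0.0], [-0.0, -0.0, -1.0]]
force: [-0.3, 0.2, -0.7]
opening: 0.648
grasp_force: 0.0
```

Run:
```python
from h import *
print(read_state()["position"])
S=capture("side");a=S["image"][160:280,250:370,::-1]
a=cv2.convertScaleAbs(cv2.resize(a,None,fx=5,fy=5,interpolation=cv2.INTER_CUBIC),alpha=1.4)
for z,c in((.137,(0,255,0)),(.145,(0,0,255))):
    u,v=proj(S,[.533,.0965,z]); cv2.circle(a,(int((u-249.5)*5),int((v-159.5)*5)),2,c,-1); print(z,(u-250)*5,(v-160)*5)
cv2.imwrite("pics/g.png",a)
```

```text
[0.5316894  0.09257996 0.26941065]
0.137 320.31377158056074 276.8013996891946
0.145 319.81600800684674 265.19877533476915
```

View pics/g.png

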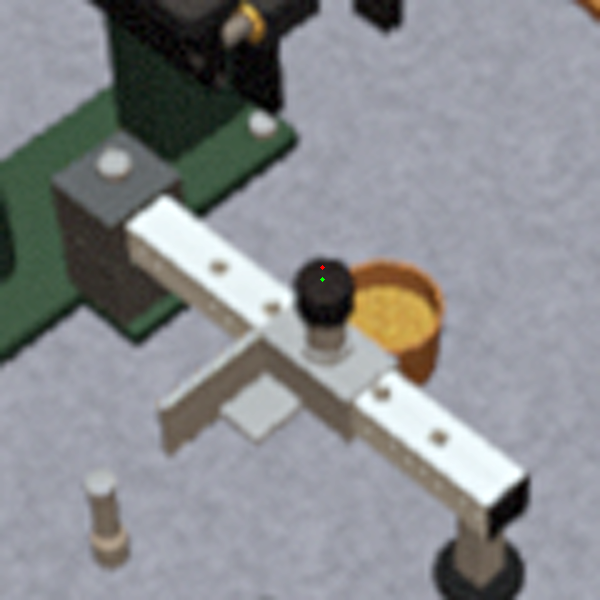

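Two holes show on each side of the sleeve: (218,267) and (272,307) inside, (381,394) and (438,437) outside. So it stands at the third hole, and the knob (325,290) sits as low on the barrel as it did at the start. The pin is home.

```bash
python3 -c "
from rig import *
print(hand_in())"
```

```text
the job is handed in; nothing more can be done
None
```

The sleeve is at the third hole with the plunger's pin home. I saw no sign of any bystander being touched. The job is handed in, but no verdict came back.

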